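Set the print dryer to its fourth click and start it

ROBOT

A 6-joint arm with a two-finger parallel gripper is mounted at the origin on the work surface. World frame = base frame: x ahead of the robot, y to its left, z up, the work surface at z = 0. Lengths are in m, angles in rad, forces in N, time in s.
With the tool pointing down it reaches from about 0.3 to 0.775 m from the base axis. Payload 14.6 kg.
Tool frame: the origin (TCP) lies at the very end of the fingers, on their centre line; the grasp point (between the pads) lies robot.grasp_offset behind it (robot.grasp_offset is the distance from the TCP to the grasp point, in m); z points along the fingers, y is the direction in which the jaws open and shut (so a half turn about z gives the same grasp; the last joint's range is limited). The gripper opens to 85 mm and grips with 20 to 120 N. Pads are 22 mm wide; open, the fingers measure 114 mm over their backs; the gripper's body (76 mm by 85 mm) begins 54 mm behind the grasp point. The pads swing forward as they close: fully open they stand 13 mm farther back than shut.
Start: joints at [1.272, 0.3, 1.521, -0, 1.321, -0.067], TCP at [0.126, 0.535, 0.231] pointing down, gripper open.
Joint ranges: [-3.03, 3.03], [-0.79, 2.21], [0.23, 2.52], [-1.04, 4.18], [0, 3.07], [-2.55, 2.55]. Speed limits (rad/s): [2.22, 2.22, 2.57, 3.14, 3.14, 3.14].

INTERFACE

Orientations are given as a unit quaternion [w, x, y, z].
In Python, from workcell import get_obs, imaging, robot gives the robot as it stands.
- The arm moves only by the shell command python3 -m crank 'ROWS'. ROWS is a JSON object of lists of equal length, an entry for each row: "gripper": the finger opening in m, from 0 to 0.0854; "translation": the shift along the tool's x, y, z in m, a list of three; "delta_rot": the turn, a rotation vector about the tool's x, y, z in degrees, a list of three. In form: {"gripper": [gripper, ...], "translation": [[tx, ty, tz], ...], "delta_rot": [[rx, ry, rz], ...]}. A call has 1 to 8 rows; each row shifts and turns the commanded pose from where the row before left it, along the tool's axes as they then stand; what a row does not reach is not made up. A row lasts 1/12 s, in which the tool goes at most 41.7 mm and 7.16 degrees, less where a joint would pass 70% of its speed; a pose out of reach is approached as far as the arm can. A call with a gripper value outside its range is refused whole. The fingers move at their own pace and stop on an object; the grip force is fixed at half the most. Time passes only in rows, so rows that do not move let the fingers close. It gives the time, the measured TCP pose, the force and the opening at its end, in the units of the state.
- get_obs(): the state, without advancing time (a new reading comes with each control period).
- imaging.camera(name): name is "side" or "top"; returns a dict with "color" (384x512x3 uint8, blue, green, red), "z_map" (384x512 float32, m along the optical axis (not along the pixel's ray), 0 where there is no reading), "fx", "fy", "cx", "cy" (pixels), "dist_coeffs" ([k1, k2, p1, p2, k3] as OpenCV has them; the pictures are not rectified), "world_to_cam" (4x4, takes a point from world to camera coordinates). Camera axes: x right, y down, z forward; pixel columns grow to the right and rows downward; lengths in m; the calibration is good to about 2 mm. A picture is of the moment at which its call begins.
- robot.finish_job(): hands the job in, once; it reports no verdict.
The state is a dict: "time": time; "joints": joint angles; "qd": joint speeds; "tau": joint torques, N m; "tcp_pos": TCP position; "ee_rot": TCP orientation; "wrist_force": force on the tool from outside, world axes, zero at the start; "ft_torque": the same for the moment, N m; "grip_width": finger opening in m.
Only numpy, scipy, OpenCV 4.12 (cv2) and the standard library are available. Lean on these libraries where they do the work, as an engineer would, in place of code of your own. Each camera call takes 0.05 s, during which the arm holds its last target.

TASK

On the yellow print dryer, push the pointer of the black rotary selector round clockwise with a fingertip, counting the clicks, until it rests in the fourth notch after the off stop (off is the notch with the round dot; the bars after it are one, two, three, four, five, six). Then, and not before, press the round start button fully down with a fingertip and let it come back up. Push the selector gently without pinching it, do not press the square stop button, and leave the painting things lying around where they are.

Things in the scene. Friction and masses are not known exactly. Their poses are not given: they have to be found in the camera images.
- dryer: the print dryer, a low yellow machine fixed to the table, 260 (its x) by 320 (its y) by 100 mm high, with a flat level top that carries a grey control plate. Origin: centre of its underside; its z is up. Its x points away from the side with the black front grille. In its frame the selector's axis is at (0, +75), the round start button at (-60, -85) and the square stop button at (+25, -85) mm
- selector_axis (a point): where the selector's vertical turning axis meets the dryer's flat top (100 mm above the table), axes as the dryer's. On the plate, 58 mm from the axis, are seven white marks 30 degrees apart: a round dot (off) on the dryer's +y side, then six bars going clockwise (seen from above) over the +x side to the -y side (the sixth)
- pointer_end (a point): middle of the outer end face of the selector's pointer bar, half-way up it: 45 mm from the axis, 23 mm above the dryer's top; turns with the pointer, its y axis points outwards along the bar
- pointer: the selector's pointer, an upright black bar 14 mm thick, from 15 mm behind the axis to 45 mm ahead of it, standing from 8 to 38 mm above the dryer's top, a white line on its upper face, on a low round black skirt 54 mm across and 8 mm high. Origin on the turning axis, level with the dryer's top; y axis outwards along the bar
- selector (a joint): selector angle (rad), growing clockwise from above: 0 at the off stop (pointer along the dryer's +y), a notch every 0.524; fourth notch 2.094; end stop 3.142 (sixth). A spring pulls it into the nearest notch: about 0.08 N m (2.3 N at 35 mm) takes it out, and past half-way it snaps on into the next. Starts in the off, first or second notch
- start_top (a point): centre of the top of the round black start button, 30 mm across, 16 mm above the dryer's top when up, in a round aluminium bezel 46 mm across and 8 mm high; its z is up
- start (a joint): how far the start button is down: 0 up, 0.005 m fully down; springs back by itself; fully down takes 5 N
- stop_top (a point): centre of the top of the square black stop button, 30 by 30 mm, in a square aluminium bezel 46 mm wide; otherwise like the start button. Not to be pressed
- stop (a joint): how far the stop button is down (m), 0 up, 0.005 fully down
- jar: small closed paint jar, 38 mm across, 55 mm high, standing loose on the far part of the dryer's top; origin at the centre of its underside. Leave alone
- cup: clear water cup, 74 mm across the rim, 95 mm high, on the table on the dryer's +y side; origin at the centre of its underside. Leave alone
- tube_a: paint tube lying on the table on the dryer's -y side, 85 mm long, 26 wide, 18 high; origin under its middle. Leave alone
- tube_b: another such paint tube, also on the dryer's -y side, farther from the robot. Leave alone
- brush: wide paintbrush lying on the table beside the dryer's -y side, 200 mm long, about 20 mm high; origin under its middle. Leave alone
- pencil: yellow pencil lying loose on the far edge of the dryer's top, over the air slots, along the dryer's y, 180 mm long, 8 mm thick; origin under its middle. Leave alone
- wallet: brown wallet lying on the table beyond the cup, 85 by 160 by 18 mm; origin under its middle. Leave alone

How it is judged:
On the way, in this order (a step that is already met when the one before it is completed fails the run):
1. the selector rests in the fourth notch with the start button still up (value of joint selector between 1.964 and 2.224 rad and value of joint start below 0.001 m), for 0.3 s.
2. the start button is pressed fully down with the selector in the fourth notch (value of joint selector between 1.964 and 2.224 rad and value of joint start above 0.004 m), for 0.05 s.
At the end, for the whole second after the job is handed in: the selector rests within 0.13 rad of its fourth notch (2.094 rad), both buttons are up, and every loose painting thing is within 30 mm of where it was (all of step 1 and value of joint stop below 0.001 m and distance of each of jar, cup, tube_a, tube_b, brush, pencil, wallet from where it was at the start of the episode below 0.03 m); the robot touches nothing.
It fails at once if the start button is pressed while the selector is not in the fourth notch (value of joint start above 0.002 m and not (value of joint selector between 1.964 and 2.224 rad)).
It fails at once if the stop button is pressed (value of joint stop above 0.002 m).
It fails at once if the selector is pinched or pushed hard (over 25 N from the fingers) (contact force between pointer and the fingers above 25 N).
It fails at once if a bystander is moved or lifted by more than 30 mm (distance of any of jar, cup, tube_a, tube_b, brush, pencil, wallet from where it was at the start of the episode above 0.03 m).
It also fails if it takes over 61 s, if anything falls off the work surface, if the arm or the gripper's body presses on something with over 40 N, if the wrist force passes 120 N, or if a joint passes its speed limit or range.

## Working session

There is one attempt and no reset: what is moved stays moved. The work goes in short steps, Python scripts to look and compute and a shell command to move; the robot and the scene stay as the last step left them, time stands still between calls to the robot, and variables do not carry over. Pictures are saved under pics/ and viewed, and the job is handed in when it is done.

```bash
ls; mkdir -p pics; cat > h.py <<'E'
import numpy as np,cv2
from workcell import get_obs, imaging, robot
def cam(n):
    c=imaging.camera(n); return c
def ray(c,uv):
    K=np.array([[c['fx'],0,c['cx']],[0,c['fy'],c['cy']],[0,0,1]])
    p=cv2.undistortPoints(np.array(uv,float).reshape(-1,1,2),K,np.array(c['dist_coeffs'],float)).reshape(-1,2)
    T=np.array(c['world_to_cam']);R=T[:3,:3];t=T[:3,3]
    d=np.c_[p,np.ones(len(p))]@R
    return -R.T@t,d
def onplane(c,uv,z):
    o,d=ray(c,uv); s=(z-o[2])/d[:,2]
    return o+s[:,None]*d
E
python3 - <<'E'
from h import *
print(get_obs(), robot.grasp_offset)
for n in('top','side'):
    c=cam(n); np.savez(f'pics/{n}0.npz',**c); cv2.imwrite(f'pics/{n}0.png',c['color'])
    o,d=ray(c,[[256,192]]);print(n,o,d,c['fx'])
E
```

```text
pics
{'time': 0.0, 'joints': array([ 1.27241428e+00,  3.00514747e-01,  1.52161302e+00, -2.58735467e-05,
        1.32071740e+00, -6.65861293e-02]), 'qd': array([ 5.24175053e-04,  2.51457439e-04, -3.03571180e-05,  6.45187097e-05,
        2.99424721e-04,  1.10058123e-04]), 'tau': array([ 8.75069873e-05, -5.43488681e+01, -3.61813223e+01, -4.83884924e-05,
        3.88086002e-03,  2.01437007e-05]), 'tcp_pos': array([0.1262769 , 0.53505052, 0.23068387]), 'ee_rot': array([-1.01324989e-04,  1.15635459e-01,  9.93291522e-01, -6.18135698e-04]), 'wrist_force': array([-0.41043461, -0.12785767,  0.81974138]), 'ft_torque': array([ 0.06357975, -0.04124921,  0.02245281]), 'grip_width': 0.08577670724308394} 0.0187
top [0.44586446 0.06536518 1.21348557] [[ 0.08948837 -0.00387411 -0.99606368]] 431.8585357758923
side [ 0.12313653 -0.72167012  0.64105698] [[ 0.42081703  0.75106989 -0.50894022]] 353.0390929012873
```

View pics/top0.png

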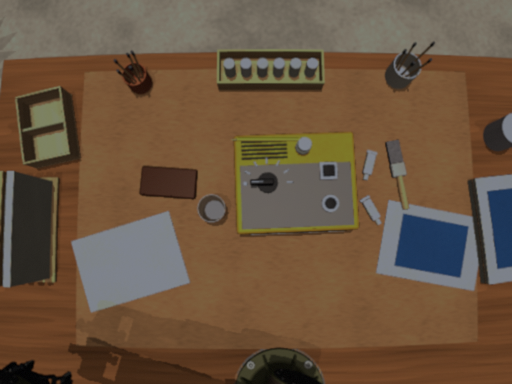

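View pics/side0.png

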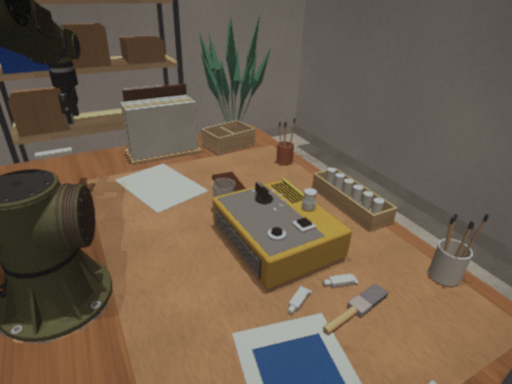

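```bash
python3 - <<'E'
from h import *
a=cv2.imread('pics/top0.png')[120:245,225:370]; cv2.imwrite('pics/topz.png',cv2.resize(a,None,fx=5,fy=4.8,interpolation=cv2.INTER_CUBIC))
b=cv2.imread('pics/side0.png')[165:285,205:355]; cv2.imwrite('pics/sidez.png',cv2.resize(b,None,fx=5,fy=5,interpolation=cv2.INTER_CUBIC))
c=dict(np.load('pics/top0.npz'))
g=c['color']; h=cv2.cvtColor(g,cv2.COLOR_BGR2HSV)
m=((h[...,0]>22)&(h[...,0]<35)&(h[...,1]>150)&(h[...,2]>80)).astype(np.uint8)
m[:120]=0;m[245:]=0;m[:,:225]=0;m[:,370:]=0
m=cv2.morphologyEx(m,cv2.MORPH_CLOSE,np.ones((3,3)))
cs=max(cv2.findContours(m,0,2)[0],key=cv2.contourArea)
r=cv2.minAreaRect(cs);print(r)
print(onplane(c,cv2.boxPoints(r),0.1))
E
```

```text
((295.6095886230469, 182.0447235107422), (96.49446105957031, 120.33885955810547), 87.75425720214844)
[[ 0.69341311  0.119236    0.1       ]
 [ 0.70572527 -0.19911277  0.1       ]
 [ 0.45133985 -0.20169119  0.1       ]
 [ 0.44136875  0.10934284  0.1       ]]
```

View pics/topz.png

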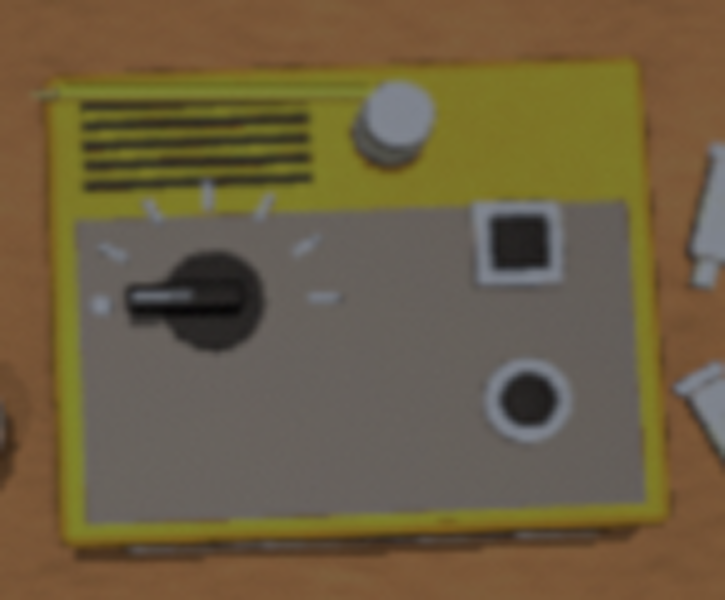

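View pics/sidez.png

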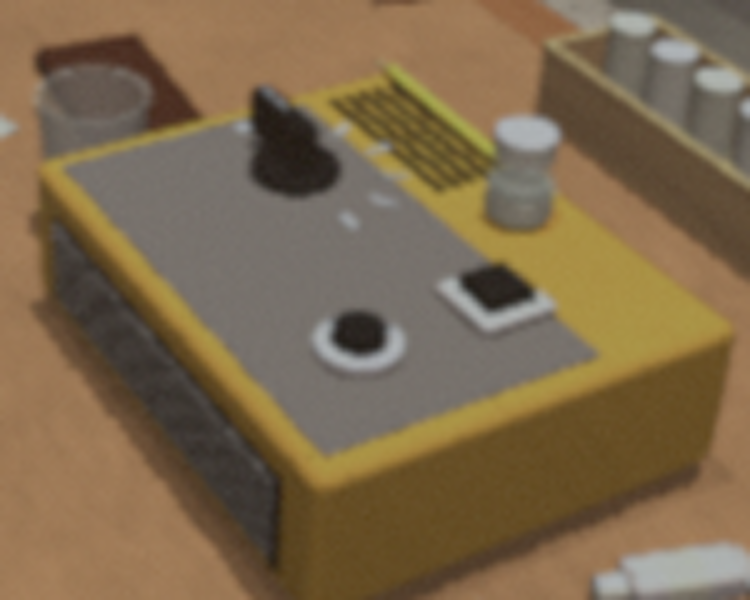

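The pointer stands at the off dot (top zoom: dot at (100,303), pointer tip at (128,296), bars running clockwise to the sixth at (323,297)). The round start button is at (528,400), the stop button at (519,243).

```bash
cat >> h.py <<'E'
def dryer_fit(c,verbose=True):
    g=c['color']
    f=lambda x,y:((x+.5)/5-.5+225,(y+.5)/4.8-.5+120)
    W={}
    # white marks
    up=cv2.resize(g[120:245,225:370],None,fx=5,fy=4.8,interpolation=cv2.INTER_CUBIC)
    pts=[(100,303),(112,250),(152,210),(208,195),(264,207),(306,243),(323,297)]
    gray=cv2.cvtColor(up,cv2.COLOR_BGR2GRAY).astype(float);hsv=cv2.cvtColor(up,cv2.COLOR_BGR2HSV)
    out=[]
    for x,y in pts:
        r=18; p=gray[y-r:y+r+1,x-r:x+r+1]; s=hsv[y-r:y+r+1,x-r:x+r+1,1]
        w=np.clip(p-125,0,None)*(s<70)
        yy,xx=np.mgrid[-r:r+1,-r:r+1]
        out.append(f(x+(w*xx).sum()/w.sum(),y+(w*yy).sum()/w.sum()))
    return np.array(out)
E
python3 - <<'E'
from h import *
c=dict(np.load('pics/top0.npz'))
m=dryer_fit(c); P=onplane(c,m,0.1)[:,:2]
print(P.round(4))
# similarity fit: marks local (dryer frame), and buttons
a=np.arange(7)*np.pi/6
L=[[58*np.sin(t)/1e3,.075+58*np.cos(t)/1e3] for t in a]
def circ(x,y,z,thr,lo):
    g=cv2.cvtColor(c['color'],cv2.COLOR_BGR2HSV)
    k=(g[...,2]>130)&(g[...,1]<60)
    k=k.astype(np.uint8); kk=np.zeros_like(k);kk[y-10:y+11,x-10:x+11]=k[y-10:y+11,x-10:x+11]
    cs=max(cv2.findContours(kk,0,2)[0],key=cv2.contourArea)
    (u,v),s,_=cv2.minAreaRect(cs);print(u,v,s)
    return onplane(c,[[u,v]],z)[0,:2]
s=circ(330,203,.108,0,0);t=circ(329,170,.108,0,0);print('start',s,'stop',t)
for LL,PP in((np.array(L),P),(np.array(L+[[-.06,-.085],[.025,-.085]]),np.r_[P,[s,t]])):
    A=LL-LL.mean(0);B=PP-PP.mean(0)
    U,S,V=np.linalg.svd(A.T@B);R=(U@V).T
    th=np.arctan2(R[1,0],R[0,0]);o=PP.mean(0)-R@LL.mean(0)
    print('yaw',np.degrees(th),'axis',o+R@[0,.075],'start',o+R@[-.06,-.085],'res mm',((LL@R.T+o-PP)*1e3).round(1).tolist())
# side view check of start
cs=dict(np.load('pics/side0.npz'))
print('side start top',onplane(cs,[[205+360/5,165+326/5]],.116))
E
```

```text
[[0.5692 0.0904]
 [   nan    nan]
 [   nan    nan]
 [   nan    nan]
 [   nan    nan]
 [   nan    nan]
 [   nan    nan]]
330.0 203.0 (16.0, 14.0)
328.0 170.5 (15.0, 16.0)
start [ 0.51588266 -0.12929347] stop [ 0.6003044 -0.1259344]h.py:27: RuntimeWarning: invalid value encountered in scalar divide
  out.append(f(x+(w*xx).sum()/w.sum(),y+(w*yy).sum()/w.sum()))
Traceback (most recent call last):
numpy.linalg.LinAlgError: SVD did not converge
```

```bash
python3 - <<'E'
from h import *
c=dict(np.load('pics/top0.npz'))
pts=np.array([(100,303),(112,251),(152,210),(208,195),(264,207),(306,243),(323,297)],float)
m=np.c_[(pts[:,0]+.5)/5-.5+225,(pts[:,1]+.5)/4.8-.5+120]
P=onplane(c,m,0.1)[:,:2]
a=np.arange(7)*np.pi/6
L=[[58*np.sin(t)/1e3,.075+58*np.cos(t)/1e3] for t in a]
s=[.5159,-.1293];t=[.6003,-.1259]
for LL,PP in((np.array(L),P),(np.array(L+[[-.06,-.085],[.025,-.085]]),np.r_[P,[s,t]])):
    A=LL-LL.mean(0);B=PP-PP.mean(0)
    U,S,V=np.linalg.svd(A.T@B);R=(U@V).T
    th=np.arctan2(R[1,0],R[0,0]);o=PP.mean(0)-R@LL.mean(0)
    print('yaw',np.degrees(th),'axis',o+R@[0,.075],'start',o+R@[-.06,-.085],'res mm',((LL@R.T+o-PP)*1e3).round(1).tolist())
cs=dict(np.load('pics/side0.npz'))
print('side start top',onplane(cs,[[205+360/5,165+326/5]],.116))
j=onplane(c,[[225+398/5,120+115/4.8]],.155);print('jar',j)
p=onplane(c,[[225+40/5,120+95/4.8],[225+370/5,120+90/4.8]],.108);print('pencil',p)
q=onplane(c,[[212,209]],.095);print('cup',q)
E
```

```text
yaw 1.6766318020863995 axis [0.57142281 0.03262505] start [ 0.51612987 -0.12906197] res mm [[-0.5, 0.1], [0.4, -0.5], [-0.1, -0.2], [0.4, 0.3], [0.2, 0.3], [-0.6, 0.1], [0.2, -0.0]]
yaw 1.583580120408508 axis [0.5713659  0.03270797] start [ 0.51581044 -0.12888903] res mm [[-0.4, 0.2], [0.5, -0.5], [-0.1, -0.2], [0.3, 0.3], [0.1, 0.3], [-0.7, 0.1], [0.0, 0.1], [-0.1, 0.4], [0.5, -0.6]]
side start top [[ 0.51664229 -0.13284831  0.116     ]]
jar [[ 0.6608133  -0.06065838  0.155     ]]
pencil [[ 0.68206305  0.12038367  0.108     ]
 [ 0.6842236  -0.05185279  0.108     ]]
cup [[0.50254645 0.17535114 0.095     ]]
```

```bash
python3 -m crank '{"gripper":[0,0,0,0,0,0,0,0],"translation":[[0,0,0],[0,0,0],[0,0,0],[-0.02,-0.024,0],[-0.02,-0.024,0],[-0.02,-0.024,0],[-0.02,-0.024,0],[-0.02,-0.024,0]],"delta_rot":[[0,0,-5],[0,0,-5],[0,0,-5],[0,0,0],[0,0,0],[0,0,0],[0,0,0],[0,0,0]]}'
python3 -m crank '{"gripper":[0,0,0,0,0,0,0,0],"translation":[[-0.02,-0.024,0],[-0.02,-0.024,0],[-0.02,-0.024,0],[-0.02,-0.024,0],[-0.02,-0.024,0],[-0.02,-0.024,0],[-0.02,-0.024,0],[-0.02,-0.024,0]],"delta_rot":[[0,0,0],[0,0,0],[0,0,0],[0,0,0],[0,0,0],[0,0,0],[0,0,0],[0,0,0]]}'
python3 -m crank '{"gripper":[0,0,0,0,0,0,0,0],"translation":[[-0.02,-0.024,0],[-0.02,-0.024,0],[-0.02,-0.024,0],[-0.02,-0.024,0],[-0.02,-0.024,0],[-0.02,-0.024,0],[-0.02,-0.024,0],[0,0,0]],"delta_rot":[[0,0,0],[0,0,0],[0,0,0],[0,0,0],[0,0,0],[0,0,0],[0,0,0],[0,0,0]]}'
python3 -c "
from h import *
o=get_obs();print(o)
for n in('top','side'):
    c=cam(n);cv2.imwrite(f'pics/{n}1.png',c['color'])"
```

```text
time: 0.77
tcp_pos: [0.2305, 0.417, 0.231]
ee_rot: [-0.0, -0.015, 1.0, -0.0]
wrist_force: [0.7, 0.4, 0.1]
grip_width: 0.0001
time: 1.43
tcp_pos: [0.3963, 0.2298, 0.2312]
ee_rot: [-0.0, -0.015, 1.0, -0.0]
wrist_force: [0.7, 1.0, -1.0]
grip_width: 0.0001
time: 2.1
tcp_pos: [0.5427, 0.0639, 0.2305]
ee_rot: [-0.0, -0.013, 1.0, -0.0]
wrist_force: [0.5, -0.3, -0.9]
grip_width: 0.0002
{'time': 2.1, 'joints': array([ 5.05745536e-02,  2.92938024e-01,  1.53187295e+00, -7.32859226e-04,
        1.31740577e+00, -1.54681827e+00]), 'qd': array([ 0.07147744, -0.04694115,  0.07151622,  0.01383685, -0.00117977,
        0.07383266]), 'tau': array([-1.36562459e+00, -5.28175592e+01, -3.74641263e+01, -1.16435200e-02,
        1.65663776e-01, -9.46359113e-01]), 'tcp_pos': array([0.54266585, 0.06394147, 0.23048837]), 'ee_rot': array([-2.98611985e-04, -1.33898180e-02,  9.99910241e-01, -3.66082984e-04]), 'wrist_force': array([ 0.49895551, -0.27347041, -0.85505685]), 'ft_torque': array([ 0.00594917, -0.04134224, -0.03562049]), 'grip_width': 0.00018030139771210504}
```

```bash
python3 -m crank '{"gripper":[0,0,0,0,0,0,0],"translation":[[0,0,0],[0,0,0.02],[0,0,0.02],[0,0,0.02],[0,0,0.02],[0,0,0],[0,0,0]],"delta_rot":[[0,0,0],[0,0,0],[0,0,0],[0,0,0],[0,0,0],[0,0,0],[0,0,0]]}'
python3 -c "
from h import *
o=get_obs();print(o['tcp_pos'])
a=cam('top')['color'][120:245,225:370]; cv2.imwrite('pics/t2.png',cv2.resize(a,None,fx=4,fy=4))
b=cam('side')['color'][125:285,205:355]; cv2.imwrite('pics/s2.png',cv2.resize(b,None,fx=4,fy=3.7))"
```

```text
time: 2.78
tcp_pos: [0.54, 0.0683, 0.1513]
ee_rot: [-0.001, -0.016, 1.0, -0.0]
wrist_force: [-0.2, -1.0, 0.9]
grip_width: 0.0003
[0.53997048 0.06828009 0.15134607]
```

View pics/t2.png

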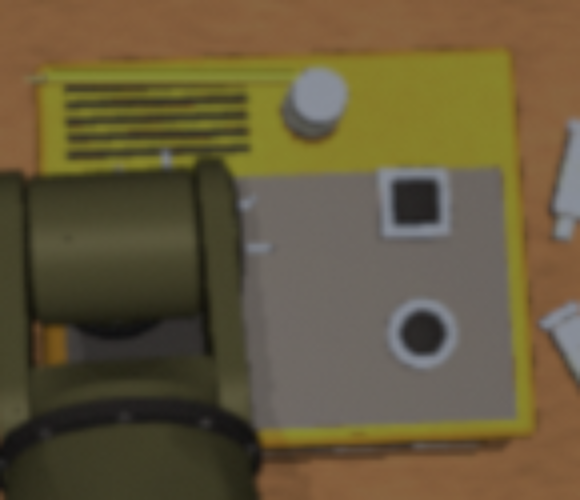

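View pics/s2.png

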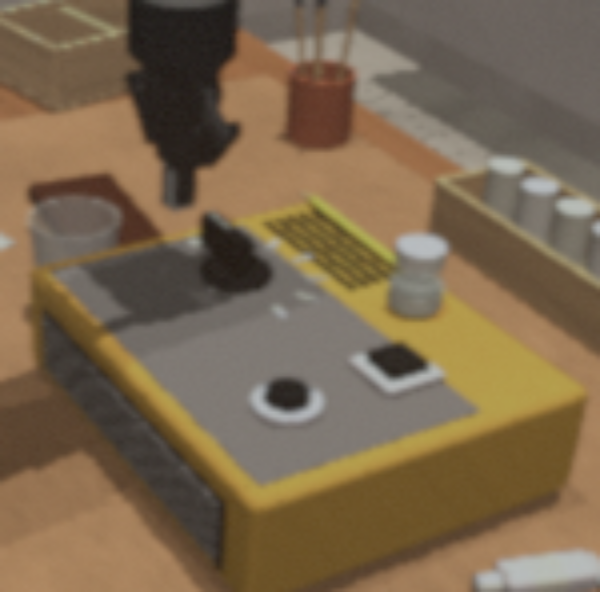

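```bash
python3 -m crank '{"gripper":[0,0,0,0,0,0,0],"translation":[[0,0,0.012],[0,0,0.012],[0,0,0.01],[0,0,0],[-0.005,0,0],[-0.005,0,0],[-0.001,0,0]],"delta_rot":[[0,0,0],[0,0,0],[0,0,0],[0,0,0],[0,0,0],[0,0,0],[0,0,0]]}'
python3 -m crank '{"gripper":[0,0,0,0,0,0,0,0],"translation":[[0,0,0],[-0.0019,0.0009,0],[-0.0019,0.0009,0],[-0.0019,0.0009,0],[-0.0019,0.0009,0],[-0.0019,0.0009,0],[-0.0019,0.0009,0],[0,0,0]],"delta_rot":[[0,0,0],[0,0,3],[0,0,3],[0,0,3],[0,0,3],[0,0,3],[0,0,3],[0,0,0]]}'
python3 -c "
from h import *
o=get_obs();print(o['tcp_pos'])
b=cam('side')['color'][125:285,205:355]; cv2.imwrite('pics/s3.png',cv2.resize(b,None,fx=4,fy=3.7))"
```

```text
time: 3.47
tcp_pos: [0.5527, 0.0679, 0.1183]
ee_rot: [0.001, -0.015, 1.0, 0.0]
wrist_force: [-2.0, -0.5, 0.7]
grip_width: -0.0001
time: 4.13
tcp_pos: [0.5637, 0.0721, 0.1176]
ee_rot: [0.0, 0.143, 0.99, 0.0]
wrist_force: [-0.6, 0.6, -0.9]
grip_width: 0.0001
[0.56373818 0.072099   0.11756187]
```

View pics/s3.png

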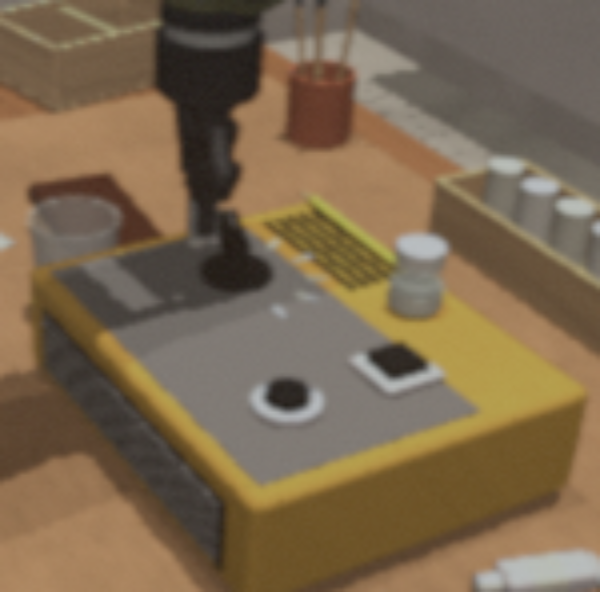

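Pointer has snapped off the off dot to the first notch (at (232,240) in the side crop). On to the next click.

```bash
python3 -m crank '{"gripper":[0,0,0,0,0,0,0,0],"translation":[[-0.0019,0.0009,0],[-0.0019,0.0009,0],[-0.0019,0.0009,0],[-0.0019,0.0009,0],[-0.0019,0.0009,0],[-0.0019,0.0009,0],[-0.0019,0.0009,0],[-0.0019,0.0009,0]],"delta_rot":[[0,0,3],[0,0,3],[0,0,3],[0,0,3],[0,0,3],[0,0,3],[0,0,3],[0,0,3]]}'
python3 -m crank '{"gripper":[0,0,0,0],"translation":[[-0.0019,0.0009,0],[-0.0019,0.0009,0],[0,0,0],[0,0,0]],"delta_rot":[[0,0,3],[0,0,3],[0,0,0],[0,0,0]]}'
python3 -c "
from h import *
o=get_obs();print(o['tcp_pos'])
b=cam('side')['color'][125:285,205:355]; cv2.imwrite('pics/s4.png',cv2.resize(b,None,fx=4,fy=3.7))"
```

```text
time: 4.85
tcp_pos: [0.5801, 0.0717, 0.1175]
ee_rot: [-0.0, 0.344, 0.939, 0.0]
wrist_force: [-1.3, 0.1, 0.7]
grip_width: 0.0
time: 5.18
tcp_pos: [0.5841, 0.0704, 0.1173]
ee_rot: [0.0, 0.392, 0.92, -0.0]
wrist_force: [-0.3, -0.1, 0.1]
grip_width: 0.0002
[0.58405558 0.07037771 0.11733935]
```

View pics/s4.png

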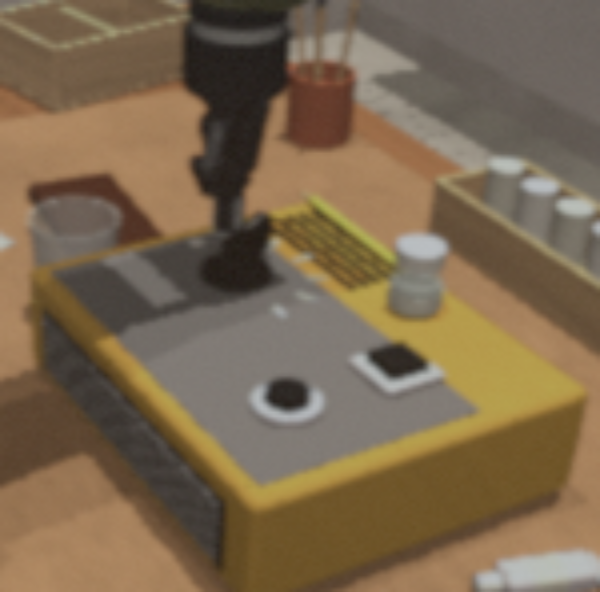

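Second notch (pointer tip at (262,230), aiming at bar two). Third click.

```bash
python3 -m crank '{"gripper":[0,0,0,0,0,0,0,0],"translation":[[-0.0019,0.0009,0],[-0.0019,0.0009,0],[-0.0019,0.0009,0],[-0.0019,0.0009,0],[-0.0019,0.0009,0],[-0.0019,0.0009,0],[-0.0019,0.0009,0],[-0.0019,0.0009,0]],"delta_rot":[[0,0,3],[0,0,3],[0,0,3],[0,0,3],[0,0,3],[0,0,3],[0,0,3],[0,0,3]]}'
python3 -m crank '{"gripper":[0,0,0,0],"translation":[[-0.0019,0.0009,0],[-0.0019,0.0009,0],[0,0,0],[0,0,0]],"delta_rot":[[0,0,3],[0,0,3],[0,0,0],[0,0,0]]}'
python3 -c "
from h import *
o=get_obs();print(o['tcp_pos'])
b=cam('side')['color'][125:285,205:355]; cv2.imwrite('pics/s5.png',cv2.resize(b,None,fx=4,fy=3.7))"
```

```text
time: 5.9
tcp_pos: [0.5983, 0.0618, 0.1174]
ee_rot: [-0.0, 0.576, 0.818, 0.0]
wrist_force: [-0.6, 0.6, 0.3]
grip_width: -0.0002
time: 6.23
tcp_pos: [0.6012, 0.0587, 0.1173]
ee_rot: [-0.0, 0.616, 0.787, -0.0]
wrist_force: [0.2, -0.6, 0.1]
grip_width: 0.0003
[0.60117484 0.05867399 0.11729218]
```

View pics/s5.png

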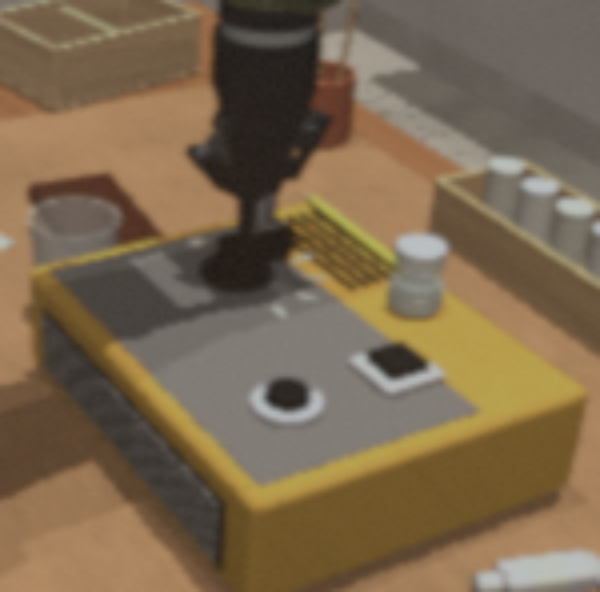

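Third notch (tip at (287,240)). Fourth click, slightly further.

```bash
python3 -m crank '{"gripper":[0,0,0,0,0,0,0,0],"translation":[[-0.0019,0.0009,0],[-0.0019,0.0009,0],[-0.0019,0.0009,0],[-0.0019,0.0009,0],[-0.0019,0.0009,0],[-0.0019,0.0009,0],[-0.0019,0.0009,0],[-0.0019,0.0009,0]],"delta_rot":[[0,0,3],[0,0,3],[0,0,3],[0,0,3],[0,0,3],[0,0,3],[0,0,3],[0,0,3]]}'
python3 -m crank '{"gripper":[0,0,0,0,0],"translation":[[-0.0019,0.0009,0],[-0.0019,0.0009,0],[-0.0019,0.0009,0],[0,0,0],[0,0,0]],"delta_rot":[[0,0,3],[0,0,3],[0,0,3],[0,0,0],[0,0,0]]}'
python3 -c "
from h import *
o=get_obs();print(o['tcp_pos'])
b=cam('side')['color'][125:285,205:355]; cv2.imwrite('pics/s6.png',cv2.resize(b,None,fx=4,fy=3.7))"
```

```text
time: 6.95
tcp_pos: [0.6092, 0.0442, 0.1173]
ee_rot: [-0.0, 0.768, 0.641, 0.0]
wrist_force: [-0.8, 0.6, -0.5]
grip_width: -0.0003
time: 7.37
tcp_pos: [0.6105, 0.0379, 0.1173]
ee_rot: [-0.0, 0.815, 0.58, -0.0]
wrist_force: [-0.5, -0.7, 0.4]
grip_width: 0.0002
[0.61045882 0.03791024 0.11725368]
```

View pics/s6.png

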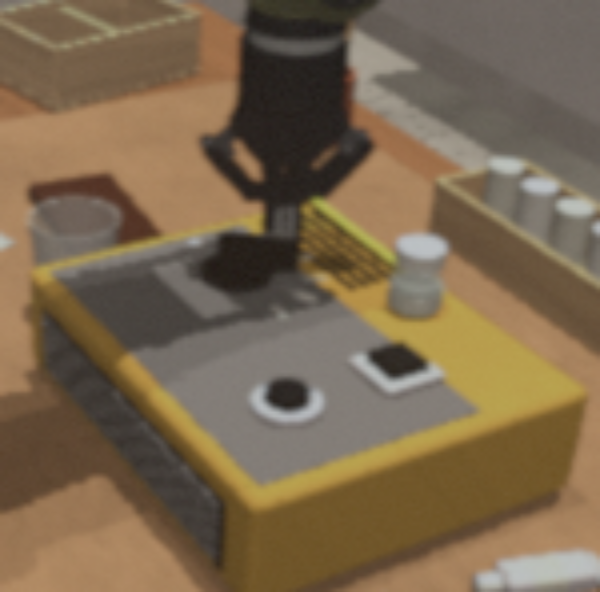

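```bash
python3 -m crank '{"gripper":[0,0,0,0,0,0,0,0],"translation":[[0.006,0,0],[0.006,0,0],[0,0,-0.02],[0,0,-0.02],[0,0,-0.03],[0,0,-0.02],[0,0,0],[0,0,0]],"delta_rot":[[0,0,0],[0,0,0],[0,0,0],[0,0,0],[0,0,0],[0,0,0],[0,0,0],[0,0,0]]}'
python3 -m crank '{"gripper":[0,0,0,0,0,0],"translation":[[-0.02,-0.0035,0],[-0.02,-0.0035,0],[-0.02,-0.0035,0],[-0.02,-0.0035,0],[-0.02,-0.0035,0],[-0.02,-0.0035,0]],"delta_rot":[[0,0,0],[0,0,0],[0,0,0],[0,0,0],[0,0,0],[0,0,0]]}'
python3 -m crank '{"gripper":[0,0,0,0,0,0],"translation":[[-0.02,-0.0035,0],[-0.02,-0.0035,0],[-0.02,-0.0035,0],[-0.02,-0.0035,0],[0,0,0],[0,0,0]],"delta_rot":[[0,0,0],[0,0,0],[0,0,0],[0,0,0],[0,0,0],[0,0,0]]}'
python3 -c "
from h import *
o=get_obs();print(o['tcp_pos'],o['ee_rot'])
a=cam('top')['color'][120:245,225:370]; cv2.imwrite('pics/t7.png',cv2.resize(a,None,fx=4,fy=4))
b=cam('side')['color'][125:285,205:355]; cv2.imwrite('pics/s7.png',cv2.resize(b,None,fx=4,fy=3.7))"
```

```text
time: 8.08
tcp_pos: [0.6149, 0.0498, 0.2082]
ee_rot: [0.001, 0.815, 0.579, 0.001]
wrist_force: [-0.7, -0.3, -0.0]
grip_width: 0.0
time: 8.58
tcp_pos: [0.5542, -0.0575, 0.2059]
ee_rot: [-0.001, 0.815, 0.579, -0.001]
wrist_force: [0.9, 0.4, 0.4]
grip_width: 0.0006
time: 9.08
tcp_pos: [0.515, -0.1283, 0.2063]
ee_rot: [-0.001, 0.816, 0.578, -0.0]
wrist_force: [-0.0, 0.8, 0.3]
grip_width: -0.0002
[ 0.51504483 -0.12826047  0.20632697] [-6.50446132e-04  8.15796160e-01  5.78339006e-01 -4.43628803e-04]
```

View pics/t7.png

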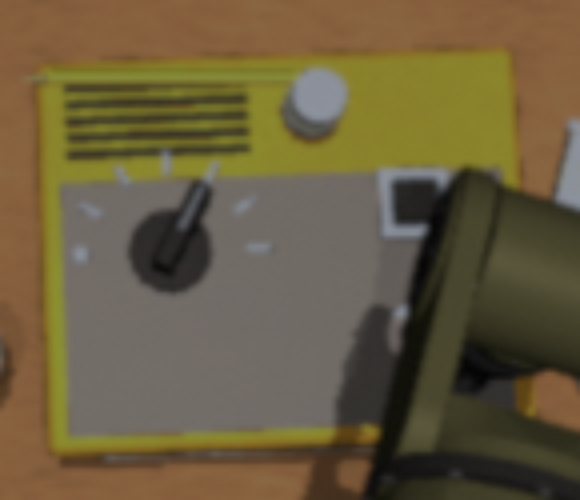

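View pics/s7.png

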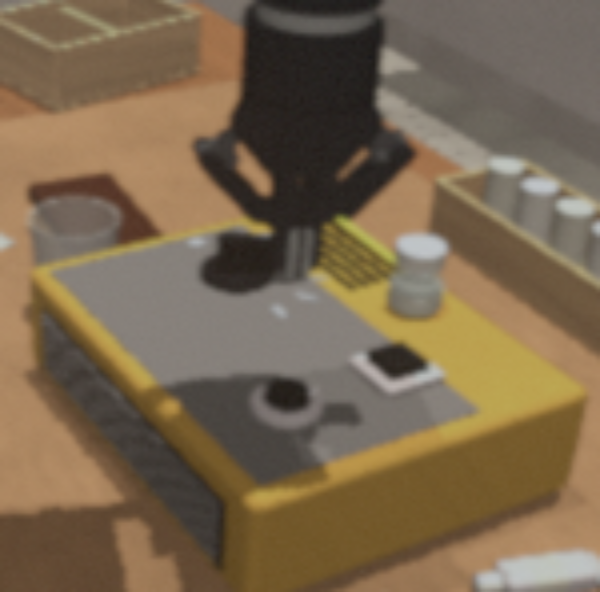

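Selector points at bar four (tip (201,184), bar (211,172) in the top crop). Check fingertip over the button, then press.

```bash
python3 -c "
from h import *
c=dict(np.load('pics/side0.npz'))
print(onplane(c,[[205+297/4,125+280/3.7]],.2063),get_obs()['tcp_pos'])"
python3 -m crank '{"gripper":[0,0,0,0,0,0,0,0],"translation":[[0,0.001,0.02],[0,0,0.02],[0,0,0.02],[0,0,0.015],[0,0,0.005],[0,0,0],[0,0,0.002],[0,0,0]],"delta_rot":[[0,0,0],[0,0,0],[0,0,0],[0,0,0],[0,0,0],[0,0,0],[0,0,0],[0,0,0]]}'
python3 -c "
from h import *
print(get_obs()['tcp_pos'])
b=cam('side')['color'][165:285,205:355]; cv2.imwrite('pics/s8.png',cv2.resize(b,None,fx=5,fy=5))"
```

```text
[[ 0.51300128 -0.13814996  0.2063    ]] [ 0.5155851  -0.12743194  0.2066338 ]
time: 9.85
tcp_pos: [0.5169, -0.1282, 0.126]
ee_rot: [0.0, 0.815, 0.579, 0.0]
wrist_force: [-0.4, -0.8, 0.3]
grip_width: -0.0004
[ 0.51687611 -0.12822779  0.12596442]
```

View pics/s8.png

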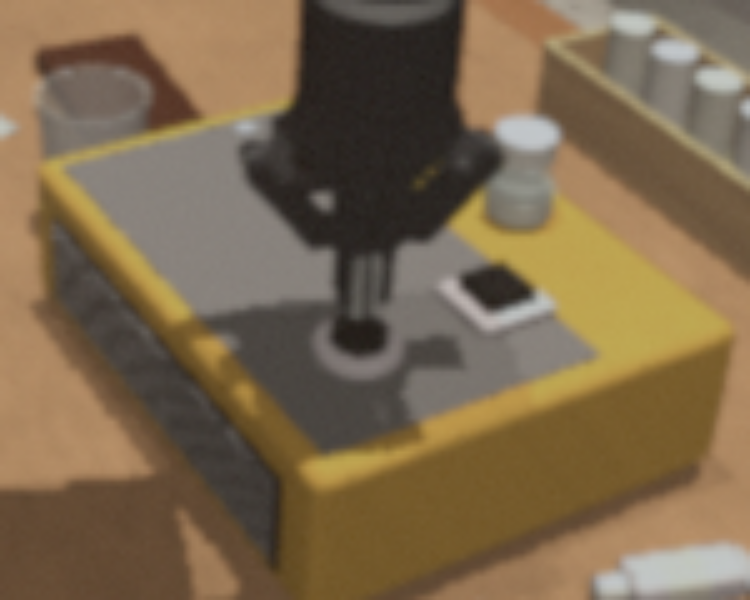

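Fingertip (363,318) hangs just over the round button (360,332), well clear of the stop button.

```bash
python3 -m crank '{"gripper":[0,0,0,0,0,0,0,0],"translation":[[0,0,0.005],[0,0,0.003],[0,0,0.002],[0,0,0.002],[0,0,0.002],[0,0,0.001],[0,0,0],[0,0,0]],"delta_rot":[[0,0,0],[0,0,0],[0,0,0],[0,0,0],[0,0,0],[0,0,0],[0,0,0],[0,0,0]]}'
```

```text
time: 10.57
tcp_pos: [0.5165, -0.1284, 0.111]
ee_rot: [0.0, 0.816, 0.579, 0.0]
wrist_force: [-4.4, 1.7, 9.4]
grip_width: 0.0
```

```bash
python3 -m crank '{"gripper":[0,0,0],"translation":[[0,0,0.0005],[0,0,0],[0,0,0]],"delta_rot":[[0,0,0],[0,0,0],[0,0,0]]}'
```

```text
time: 10.82
tcp_pos: [0.5165, -0.1284, 0.1109]
ee_rot: [0.0, 0.816, 0.579, 0.0]
wrist_force: [-6.6, 2.2, 15.9]
grip_width: -0.0002
```

Bottomed out (force rises to 16 N with no travel). Retreat.

```bash
python3 -m crank '{"gripper":[0,0,0,0,0,0,0],"translation":[[0,0,-0.003],[0,0,-0.007],[0,0,-0.02],[0,0,-0.03],[0,0,-0.03],[0,0,-0.03],[0,0,0]],"delta_rot":[[0,0,0],[0,0,0],[0,0,0],[0,0,0],[0,0,0],[0,0,0],[0,0,0]]}'
python3 -m crank '{"gripper":[0,0,0,0,0,0,0,0],"translation":[[-0.03,0,0],[-0.03,0,0],[-0.03,0,0],[-0.03,0,0],[-0.03,0,0],[-0.03,0,0],[0,0,0],[0,0,0]],"delta_rot":[[0,0,0],[0,0,0],[0,0,0],[0,0,0],[0,0,0],[0,0,0],[0,0,0],[0,0,0]]}'
python3 -c "
from h import *
print(get_obs()['tcp_pos'])
a=cam('top')['color'];cv2.imwrite('pics/t9f.png',a);a=a[120:245,225:370]; cv2.imwrite('pics/t9.png',cv2.resize(a,None,fx=4,fy=4))
b=cam('side')['color']; cv2.imwrite('pics/s9.png',b)"
```

```text
time: 11.4
tcp_pos: [0.518, -0.1289, 0.2359]
ee_rot: [0.003, 0.816, 0.579, 0.003]
wrist_force: [0.1, -0.0, -0.3]
grip_width: -0.0001
time: 12.07
tcp_pos: [0.4564, -0.2993, 0.2295]
ee_rot: [-0.0, 0.816, 0.578, -0.0]
wrist_force: [-0.2, 0.0, -0.2]
grip_width: 0.0
[ 0.45638381 -0.29928566  0.2295342 ]
```

View pics/t9.png

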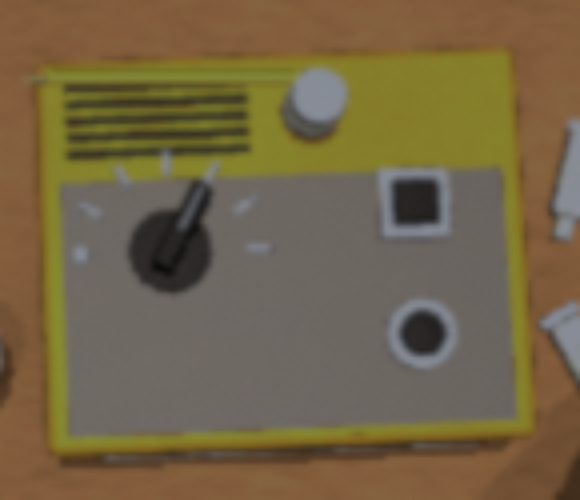

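View pics/t9f.png

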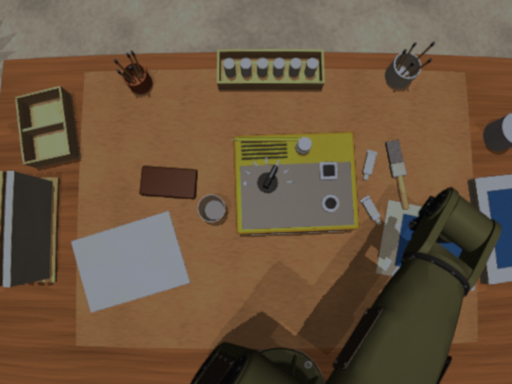

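View pics/s9.png

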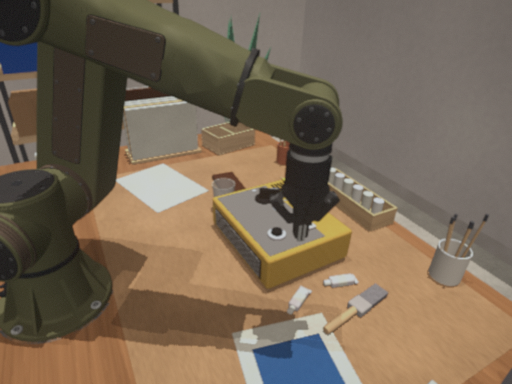

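The selector is at bar four, both buttons look up, and the loose things are at their starting pixels. The arm is clear, so I'm handing in.

```bash
python3 -c "
from h import *
robot.finish_job();o=get_obs();print(o['time'],o['wrist_force'])"
```

```text
the job is handed in; nothing more can be done
the job is handed in; nothing more can be done
```

I pushed the selector clockwise from off through four single clicks with the closed fingertips. I then lifted away, pressed the round start button once and backed off clear, and handed the job in at about 12 s of the 61 s allowed.

- **Selector:** before the press and again at the end, the top view showed the pointer at the fourth bar. Wrist force readings during the push, taken at the end of each move, stayed at about 2 N or less.
- **Start button:** it bottomed out, with the force rising from 9 to 16 N and no further travel. In the last top picture it looks up again, though I judged that by eye.
- **Stop button and loose things:** I never touched the stop button. The jar, cup, tubes, brush, pencil and wallet looked to be where they started, again judged by eye.
- **Disagreements:** the side view placed the start button about 4 mm off in y from the top view, and placed the raised fingertip about 10 mm off from the measured tool position. I trusted the top view, and a close side picture then showed the fingertip over the button. The press also gave a sideways force of up to about 7 N that I can't explain.
- **Not checked:** a state reading after hand-in was refused, so the last checks are from just before it.

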